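# Hang the tote on the carrying stand and lift the stand level

### The job

Clear the worktop for sweeping: hang the small blue tote by the middle of its wire handle on the hook of the carrying stand and let go of it, then take the stand by the black grip on top of its post and lift it about 10 cm off the worktop. Finish still holding the stand there, level and steady, with the tote hanging freely on the hook and the eraser still in the tote. Do not tip the stand over or disturb the glue bottle or the brush.

Things in the scene. Friction and masses are not known exactly. Their poses are not given: they have to be found in the camera images.
- stand: loose carrying stand, about 0.54 kg, origin under its post at the foot's underside, z up. Grey foot 220 (x) x 120 x 12 mm, dark steel counterweight 50 x 90 x 30 mm on it at x = +80 mm. Round 14 mm post, black grip on top (top of stand z = 237 mm), hook pointing to -x. Balanced about the post once the tote hangs on it
- stand_hook (a point): seat of the hook: top of its 8 mm round rod at the lowest point, 80 mm from the post on the stand's -x side, 152 mm above the stand's underside. The rod leaves the post at z = 166 mm, dips here and turns up to a free tip at x = -104 mm, whose top is 18 mm higher than this seat. Axes as the stand
- stand_grip (a point): gripping point on the post's axis inside the black grip, a block 30 (x) x 22 (y) x 50 mm (z = 187 to 237 mm above the stand's underside); the point is 20 mm below its top. Axes as the stand
- tote: loose blue open sheet-metal tote 70 (x) x 126 (y) x 45 mm, walls 3 mm, about 0.22 kg, origin: centre of underside, z up. Stiff fixed handle of 6 mm wire in its y-z plane: legs at y = +-66 mm, level bar at z = 112 mm. Two black grips on the bar, centred y = +-39 mm, z = 112 mm, each 11 (x) x 32 (y) x 14 mm: pinch one across x to carry the tote, leaving the middle free
- tote_handle (a point): underside of the wire in the middle of the handle, 121 mm above the tote's underside; this point rests on the hook. The wire is kinked up here (from y = -15 to +15 mm, 12 mm above the bar), so it centres itself on a hook. Axes as the tote
- eraser: white eraser in a blue sleeve, 24 x 55 x 13 mm, lying loose in the tote; origin: centre of its underside
- glue_bottle: yellow glue bottle with a red cap, 56 mm wide and 214 mm high, standing at the back; not to be disturbed; origin: centre of its underside
- flat_brush: flat paint brush with a wooden handle, 36 x 180 x 11 mm, lying at the left; not to be disturbed; origin: centre of its underside

How it is judged (in metres and radians):
On the way, in this order (a step that is already met when the one before it is completed fails the run):
1. the tote hangs by the middle of its handle on the stand's hook, let go, while the stand stands on the worktop (x of tote_handle in the frame of stand_hook between -0.018 and 0.025 m and y of tote_handle in the frame of stand_hook between -0.015 and 0.015 m and z of tote_handle in the frame of stand_hook between -0.014 and 0.014 m and contact force between tote and stand above 0.5 N and contact force between the fingers and tote below 0.1 N and height (world z) of stand below 0.01 m), for 0.2 s.
2. the stand is lifted level off the worktop with the tote hanging on it (x of tote_handle in the frame of stand_hook between -0.018 and 0.025 m and y of tote_handle in the frame of stand_hook between -0.015 and 0.015 m and z of tote_handle in the frame of stand_hook between -0.014 and 0.014 m and contact force between tote and stand above 0.5 N and contact force between the fingers and tote below 0.1 N and height (world z) of stand between 0.06 and 0.15 m and angle between stand's own z axis and vertical below 0.17 rad and contact force between the fingers and stand above 2 N), for 0.2 s.
At the end, for the whole second after the job is handed in: Stand held by the gripper, underside 60-150 mm up, tilt under 0.17 rad, still (20 mm/s, 0.15 rad/s); tote hung untouched by its handle's middle (within 15 mm sideways, -18/+25 mm along the hook, 14 mm in height of the seat), tilt under 0.26 rad, under 50 mm/s; eraser in it (all of step 2 and x of eraser in the frame of tote between -0.04 and 0.04 m and y of eraser in the frame of tote between -0.066 and 0.066 m and z of eraser in the frame of tote between -0.01 and 0.045 m and angle between tote's own z axis and vertical below 0.26 rad and linear speed of stand below 0.02 m/s and angular speed of stand below 0.15 rad/s and linear speed of tote below 0.05 m/s); the arm keeps its last pose, push and grip.
It fails at once if the glue bottle is moved more than 30 mm (distance of glue_bottle from where it was at the start of the episode above 0.03 m).
It fails at once if the flat brush is moved more than 30 mm (distance of flat_brush from where it was at the start of the episode above 0.03 m).
It fails at once if the stand is tipped over (angle between stand's own z axis and vertical above 0.6 rad).
It also fails if it takes over 64 s, if anything falls off the work surface, if the arm or the gripper's body presses on something with over 40 N, if the wrist force passes 120 N, or if a joint passes its speed limit or range.

### The arm

A 6-joint arm with a two-finger parallel gripper is mounted at the origin on a cart in front of the work surface, level with it; the furniture and walls round the work are solid. World frame = base frame: x ahead of the robot, y to its left, z up, the work surface at z = 0. Lengths are in mm, angles in rad, forces in N, time in s.
With the tool pointing down it reaches from about 275 to 725 mm from the base axis. Payload 5.6 kg.
Tool frame: the origin (TCP) lies between the finger pads; the fingertips stand 19 mm ahead of it and the grasp point (between the pads) is the TCP; z points along the fingers, y is the line along which they close (so a half turn about z gives the same grasp; the last joint's range is limited). The gripper opens to 85 mm and grips with 20 to 120 N. Pads are 22 mm wide; open, the fingers measure 114 mm over their backs; the gripper's body (76 mm by 85 mm) begins 54 mm behind the grasp point. The pads swing forward as they close: fully open they stand 13 mm farther back than shut.
Start: joints at [-1.017, 0.255, 0.108, 0, -1.424, -0.285], TCP at [146.086, -530.237, 250.283] pointing down, gripper open.
Joint ranges: [-2.95, 2.95], [-1.21, 1.97], [-1.09, 1.5], [-2.87, 1.71], [-2.94, -0.07], [-3.05, 3.05]. Speed limits (rad/s): [2.57, 2.57, 3.14, 3.14, 3.14, 3.14].

### API

Orientations are given as a unit quaternion [w, x, y, z].
In Python, from bench import readout, eyes, manip gives the robot as it stands.
- The arm moves only by the shell command python3 -m handwheel 'ROWS'. ROWS is JSON, a list of rows, each a list of 5 numbers: the opening, from -1 (shut) to 1 (fully open), so that 0 is half open, then the shift along the tool's x, y, z each as a share of 0.2 m, from -1 to 1, then the turn about the tool's z as a share of pi/4 rad, from -1 to 1. In form: [[grip, x, y, z, twist], ...]. A call has 1 to 10 rows; each row is the pose to reach, as a shift and turn from the pose commanded when the call began, along the tool's axes at that moment; what a row does not reach only later rows make up. A row lasts 1/12 s, in which the tool goes at most 41.7 mm and 7.16 degrees, less where a joint would pass 70% of its speed; a pose out of reach is approached as far as the arm can. A call with a number of a shift or a turn outside -1 to 1 is refused whole. A call with a gripper value outside its range is refused whole. The fingers move at their own pace and stop on an object; the grip force is fixed at half the most. Time passes only in rows, so rows that repeat a pose let the fingers close. It gives the time, the measured TCP pose, the force, the opening and the grip force at its end, in the units of the state.
- readout.observe(): the state, without advancing time (a new reading comes with each control period).
- eyes.read_camera(name): name is "scene" or "top" or "wrist"; returns a dict with "frame" (384x512x3 uint8, red, green, blue), "fx", "fy", "cx", "cy" (pixels), "extrinsics" (4x4, takes a point from camera to world coordinates). Camera axes: x right, y down, z forward; pixel columns grow to the right and rows downward; lengths in mm; the calibration is good to about 2 mm. A picture is of the moment at which its call begins. There is no depth.
- manip.hand_in(): hands the job in; it is judged then, once.
The state is a dict: "t": time; "qpos": joint angles; "dq": joint speeds; "joint_efforts": joint torques, N m; "tool_pos": TCP position; "eef_rot": TCP orientation; "contact_force": force on the tool from outside, world axes, zero at the start; "moment": the same for the moment, N m; "grip_width": opening from 0.0 (shut) to 1.0 (fully open); "finger_force": force on a finger pad.
Only numpy, scipy, OpenCV 4.12 (cv2) and the standard library are available. Lean on these libraries where they do the work, as an engineer would, in place of code of your own. Each camera call takes 0.05 s, during which the arm holds its last target. There are 200 camera calls.

## Working session

There is one attempt and no reset: what is moved stays moved. The work goes in short steps, Python scripts to look and compute and a shell command to move; the robot and the scene stay as the last step left them, time stands still between calls to the robot, and variables do not carry over. Pictures are saved under pics/ and viewed, at most 12 in all, crops included, and the job is handed in when it is done.

```bash
mkdir -p pics
python3 - <<'E'
from bench import readout, eyes
import cv2,numpy as np
for n in("scene","top"):
    c=eyes.read_camera(n); cv2.imwrite(f"pics/{n}0.png",c["frame"][:,:,::-1]); np.save(f"pics/{n}0.npy",c,allow_pickle=True)
    print(n,c["fx"],c["fy"],c["cx"],c["cy"],np.round(c["extrinsics"],3).tolist())
s=readout.observe();print({k:np.round(v,3).tolist() for k,v in s.items()})
E
```

```text
scene 372.23829052492596 372.23829052492596 257.17265625347926 190.5350056010968 [[-0.775, -0.474, 0.418, 225.042], [-0.632, 0.58, -0.514, 598.555], [0.001, -0.663, -0.749, 856.86], [0.0, 0.0, 0.0, 1.0]]
top 438.2376924790512 438.2376924790512 257.9935384030774 198.29812349222664 [[-0.005, -0.985, 0.172, 439.178], [-1.0, 0.005, -0.001, 113.126], [-0.0, -0.172, -0.985, 1321.699], [0.0, 0.0, 0.0, 1.0]]
{'t': 0.1, 'qpos': [-1.017, 0.256, 0.107, -0.0, -1.424, -0.285], 'dq': [-0.001, -0.001, 0.004, 0.002, 0.0, 0.001], 'joint_efforts': [-0.003, -38.76, 23.847, 5.378, -0.004, -0.0], 'tool_pos': [145.999, -529.857, 249.504], 'eef_rot': [-0.0, -0.134, 0.991, 0.001], 'contact_force': [-0.258, -0.751, -0.245], 'moment': [-0.028, 0.035, 0.008], 'finger_force': 0.0, 'grip_width': 1.001}
```

View pics/scene0.png

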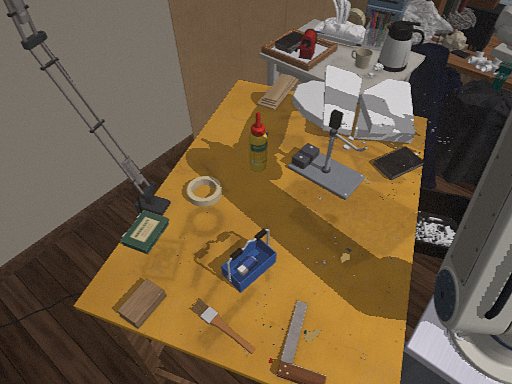

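View pics/top0.png

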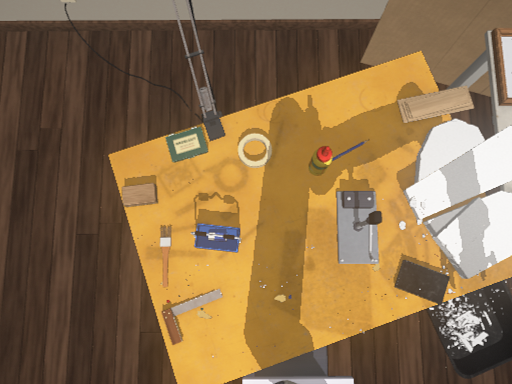

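Scene view: tote near (250,262), stand foot near (325,173) with grip at (336,120). Top view: tote near (217,236), foot (358,227), grip (375,217), hook rod pointing toward the robot. One enlarged composite will give exact pixels.

```bash
cat > h.py <<'E'
import numpy as np,cv2
def ray(c,u,v):
    E=c["extrinsics"];d=E[:3,:3]@np.array([(u-c["cx"])/c["fx"],(v-c["cy"])/c["fy"],1]);return E[:3,3],d
def plane(c,u,v,z):
    o,d=ray(c,u,v);return o+d*(z-o[2])/d[2]
def tri(a,pa,b,pb):
    o1,d1=ray(a,*pa);o2,d2=ray(b,*pb)
    k=np.linalg.lstsq(np.c_[d1,-d2],o2-o1,rcond=None)[0]
    p,q=o1+k[0]*d1,o2+k[1]*d2;return (p+q)/2,np.linalg.norm(p-q)
def load(n):return np.load(f"pics/{n}.npy",allow_pickle=True).item()
def crop(c,x,y,w,h,s):
    im=cv2.resize(c["frame"][y:y+h,x:x+w,::-1],None,fx=s,fy=s,interpolation=cv2.INTER_CUBIC)
    for i in range(0,w,10):cv2.putText(im,str(x+i),(i*s,8),0,.3,(0,255,255));cv2.line(im,(i*s,8),(i*s,14),(0,255,255))
    for i in range(10,h,10):cv2.putText(im,str(y+i),(0,i*s+3),0,.3,(0,255,255))
    return im
E
python3 - <<'E'
from h import *
s,t=load("scene0"),load("top0")
im=np.vstack([np.hstack([crop(t,188,205,66,50,6),crop(t,330,185,66,50,6)]),np.hstack([crop(s,214,225,66,50,6),crop(s,312,105,66,50,6)])])
cv2.imwrite("pics/z1.png",im)
# blue tote, grey foot masks in top
for n,c,box,lo,hi in(("tote",t,(188,205,66,60),(105,120,40),(125,255,255)),("foot",t,(325,185,65,85),(90,10,60),(125,90,200))):
    x,y,w,h=box;m=cv2.inRange(cv2.cvtColor(c["frame"][y:y+h,x:x+w],cv2.COLOR_RGB2HSV),lo,hi)
    k=max(cv2.findContours(m,0,2)[0],key=cv2.contourArea)
    b=cv2.boxPoints(cv2.minAreaRect(k))+(x,y);print(n,b.round(1).tolist())
    for p in b:print(plane(c,*p,45 if n=="tote" else 12).round())
E
```

```text
tote [[234.5, 250.5], [236.0, 249.0], [237.0, 250.0], [235.5, 251.5]]
[509. 181.  45.]
[514. 177.  45.]
[511. 174.  45.]
[506. 178.  45.]
foot [[377.0, 251.0], [377.0, 251.0], [377.0, 250.0], [377.0, 250.0]]
[ 507. -241.   12.]
[ 507. -241.   12.]
[ 510. -241.   12.]
[ 510. -241.   12.]
```

View pics/z1.png

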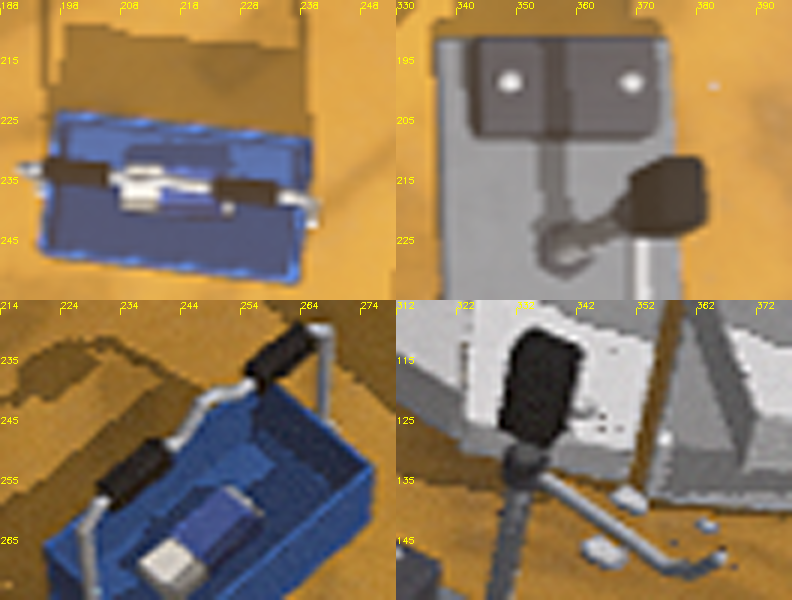

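Composite: tote grips at top (200.8,233.7)/(229.2,236.8) and scene (236.5,253.8)/(260.8,234.2). The stand's foot has its far edge at top (336.8,191.2)–(375.5,191.2), and the hook dip is at scene (360,150).

Run:
```python
from h import *
s,t=load("scene0"),load("top0")
L,e1=tri(t,(200.8,233.7),s,(236.5,253.8));R,e2=tri(t,(229.2,236.8),s,(260.8,234.2))
print("L",L.round(1),e1.round(1),"R",R.round(1),e2.round(1),"dist",np.linalg.norm(L-R).round(1),"tote yaw",np.degrees(np.arctan2(-(L-R)[0],(L-R)[1])).round(1))
print("foot corners",[plane(t,u,v,12).round(0).tolist() for u,v in((336.8,191.2),(375.5,191.2),(337,263),(378.5,263.5))])
# weak hue -> foot columns by row from low-saturation mask
hsv=cv2.cvtColor(t["frame"],cv2.COLOR_RGB2HSV);m=((hsv[...,1]<70)).astype(np.uint8);m[:, :325]=0;m[:,392:]=0;m[:185]=0;m[272:]=0
k=max(cv2.findContours(m,0,2)[0],key=cv2.contourArea);b=cv2.boxPoints(cv2.minAreaRect(k));print("mask",b.round(1).tolist(),[plane(t,*p,12).round().tolist() for p in b])
print("hook scene@148",plane(s,360.2,150.3,148).round(),"tip@170",plane(s,366.3,147,168).round(),"griptop scene",plane(s,337,112.5,237).round(), "griptop top",plane(t,376.5,217,237).round())
```

```text
L [552.5 270.6 114.6] 1.2 R [543.5 192.2 114.4] 1.0 dist 78.9 tote yaw -6.5
foot corners [[689.0, -128.0, 12.0], [688.0, -246.0, 12.0], [473.0, -121.0, 12.0], [471.0, -243.0, 12.0]]
mask [[336.0, 191.0], [375.8999938964844, 189.8000030517578], [378.1000061035156, 263.0], [338.20001220703125, 264.20001220703125]] [[689.0, -125.0, 12.0], [693.0, -247.0, 12.0], [472.0, -242.0, 12.0], [469.0, -124.0, 12.0]]
hook scene@148 [ 492. -188.  148.] tip@170 [ 478. -189.  168.] griptop scene [ 582. -185.  237.] griptop top [ 580. -183.  237.]
```

```bash
cat >> h.py <<'E'
def go(x,y,z,yaw):
    "shares to a tool-down goal; yaw = world angle of tool y, deg"
    from bench import readout
    from scipy.spatial.transform import Rotation as R
    s=readout.observe();q=s["eef_rot"];M=R.from_quat([q[1],q[2],q[3],q[0]]).as_matrix()
    d=M.T@(np.array([x,y,z])-s["tool_pos"]);a=np.degrees(np.arctan2(M[1,1],M[0,1]));dy=(yaw-a+180)%360-180
    print("t",round(s["t"],2),"tcp",np.round(s["tool_pos"],1),"yaw",round(a,1),"tilt",np.round(M[:2,2],3),"grip",np.round(s["grip_width"],2),"shares",np.round(d/200,4),"twist",round(-dy/45,3),"F",np.round(s["contact_force"],1),"ff",np.round(s["finger_force"],1))
E
python3 -m handwheel '[[1,-0.2,0.2,0,-0.15],[1,-0.4,0.4,0,-0.3],[1,-0.6,0.6,0,-0.45],[1,-0.75,0.8,0,-0.6],[1,-0.75,0.83,0,-0.8],[1,-0.75,0.83,0,-1],[1,-0.75,0.83,0,-1],[1,-0.75,0.83,0,-1]]' && python3 -c "
from h import *
go(400,100,250,173.5)"
```

```text
t: 0.77
tool_pos: [246.9, -329.3, 250.4]
eef_rot: [0.0, -0.505, 0.863, -0.0]
contact_force: [0.6, -0.4, 0.4]
grip_width: 1.001
finger_force: 0.0
t 0.77 tcp [ 246.9 -329.3  250.4] yaw 150.7 tilt [0. 0.] grip 1.0 shares [-2.2462e+00  3.8390e-01  2.2000e-03] twist -0.507 F [ 0.6 -0.4  0.4] ff 0.0
```

```bash
python3 -m handwheel '[[1,-0.2,0.03,0,-0.1],[1,-0.4,0.07,0,-0.2],[1,-0.6,0.1,0,-0.3],[1,-0.8,0.14,0,-0.4],[1,-1,0.17,0,-0.5],[1,-1,0.17,0,-0.507],[1,-1,0.17,0,-0.507]]' >/dev/null&& python3 -c "
from h import *
go(552.5,270.6,240,173.5)"
```

```text
t 1.35 tcp [ 316.6 -138.1  250.2] yaw 173.4 tilt [-0.  0.] grip 1.0 shares [-2.1653 -0.9373  0.0506] twist -0.002 F [ 0.3 -0.1 -0.3] ff 0.0
```

```bash
python3 -m handwheel '[[1,-0.2,-0.08,0,0],[1,-0.4,-0.16,0,0],[1,-0.6,-0.24,0,0],[1,-0.8,-0.32,0,0],[1,-1,-0.4,0,0],[1,-1,-0.4,0,0]]' >/dev/null&& python3 -m handwheel '[[1,-0.2,-0.08,0,0],[1,-0.4,-0.16,0,0],[1,-0.6,-0.24,0,0],[1,-0.8,-0.32,0,0],[1,-1,-0.4,0.03,0],[1,-1,-0.48,0.05,0],[1,-1,-0.52,0.05,0],[1,-1,-0.52,0.05,0]]' >/dev/null
python3 - <<'E'
from h import *
from bench import eyes
go(552.5,270.6,115,173.5)
c=eyes.read_camera("wrist");np.save("pics/w1.npy",c,allow_pickle=True);cv2.imwrite("pics/w1.png",c["frame"][:,:,::-1])
for p in((552.5,270.6,114),(543.5,192.2,114)):
    E=np.linalg.inv(c["extrinsics"]);q=E[:3,:3]@p+E[:3,3];print(q[0]/q[2]*c["fx"]+c["cx"],q[1]/q[2]*c["fy"]+c["cy"])
E
```

```text
t 2.52 tcp [547.8 233.8 238.1] yaw 172.9 tilt [-0.003 -0.003] grip 1.0 shares [-0.1875 -0.0022  0.6148] twist -0.013 F [-0.2  0.5 -0.1] ff 0.0
257.91822763983816 224.20050233059715
257.07736895610634 137.07578371811496
```

View pics/w1.png

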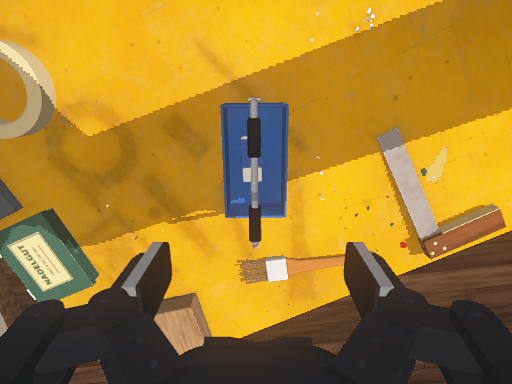

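Wrist view: grips at (254.5,223) and (254,137), within 3 px of prediction. I'll descend on the near (+y) grip.

```bash
python3 -m handwheel '[[1,-0.1,-0.01,0.1,-0.013],[1,-0.188,-0.01,0.25,-0.013],[1,-0.188,-0.01,0.4,-0.013],[1,-0.188,-0.01,0.52,-0.013],[1,-0.188,-0.01,0.62,-0.013],[1,-0.188,-0.01,0.625,-0.013],[0,-0.188,-0.01,0.625,-0.013],[-1,-0.188,-0.01,0.625,-0.013],[-1,-0.188,-0.01,0.625,-0.013],[-1,-0.188,-0.01,0.625,-0.013]]' && python3 -m handwheel '[[-1,0,0,0,0],[-1,0,0,0,0],[-1,0,0,0,0],[-1,0,0,0,0],[-1,0,0,0,0],[-1,0,0,0,0]]'&& python3 -c "
from h import *
go(554,271,220,173.5)"
```

```text
t: 3.4
tool_pos: [553.1, 273.1, 117.3]
eef_rot: [0.002, -0.668, 0.744, -0.0]
contact_force: [-0.4, -0.0, -0.2]
grip_width: 0.451
finger_force: 0.0
t: 3.9
tool_pos: [552.8, 273.3, 115.9]
eef_rot: [0.001, -0.668, 0.744, -0.0]
contact_force: [1.7, 0.5, 3.6]
grip_width: 0.114
finger_force: 63.5
t 3.9 tcp [552.8 273.3 115.9] yaw 173.8 tilt [0.002 0.001] grip 0.11 shares [ 0.0103 -0.0079 -0.5203] twist 0.007 F [1.7 0.5 3.6] ff 63.5
```

```bash
python3 -m handwheel '[[-1,0,0,-0.03,0],[-1,0,0,-0.08,0],[-1,0,0,-0.16,0],[-1,0,0,-0.24,0],[-1,0,0,-0.32,0],[-1,0,0,-0.4,0],[-1,0,0,-0.48,0],[-1,0,0,-0.52,0],[-1,0,0,-0.53,0],[-1,0,0,-0.53,0]]' >/dev/null
python3 - <<'E'
from h import *
from bench import eyes
go(390,-144,222,180)
a,b=eyes.read_camera("scene"),eyes.read_camera("wrist")
cv2.imwrite("pics/l1.png",np.hstack([cv2.resize(a["frame"][200:300,190:290],(400,400),interpolation=2),cv2.resize(b["frame"],(400,400))])[:,:,::-1])
E
```

```text
t 4.73 tcp [552.  272.9 221.3] yaw 173.8 tilt [-0.  0.] grip 0.11 shares [ 2.16    0.58   -0.0041] twist -0.138 F [ 0.3 -0.1 -2.7] ff 62.7
```

View pics/l1.png

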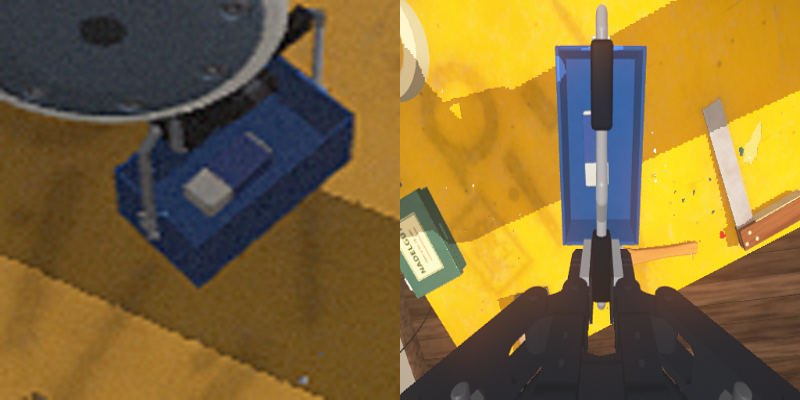

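Wrist/scene view: the tote is lifted nearly level, with the eraser inside. Carry it to in front of the hook.

```bash
python3 -m handwheel '[[-1,0.05,0.02,0,0],[-1,0.15,0.05,0,-0.02],[-1,0.27,0.09,0,-0.04],[-1,0.4,0.12,0,-0.06],[-1,0.53,0.16,0,-0.08],[-1,0.66,0.2,0,-0.1],[-1,0.78,0.24,0,-0.12],[-1,0.88,0.28,0,-0.138],[-1,0.96,0.3,0,-0.138],[-1,1,0.3,0,-0.138]]' >/dev/null && python3 -m handwheel '[[-1,0.1,0.02,0,0],[-1,0.22,0.06,0,0],[-1,0.35,0.1,0,0],[-1,0.5,0.14,0,0],[-1,0.65,0.17,0,0],[-1,0.78,0.2,0,0],[-1,0.88,0.22,0,0],[-1,0.95,0.23,0,0],[-1,1,0.23,0,0],[-1,1,0.23,0,0]]' >/dev/null
python3 - <<'E'
from h import *
go(390,-144,185,180)
E
```

```text
t 6.5 tcp [ 425.2 -120.7  220.9] yaw 179.9 tilt [-0.001 -0.   ] grip 0.11 shares [0.1167 0.1755 0.1796] twist -0.002 F [ 0.5  0.  -2.5] ff 62.6
```

```bash
python3 -m handwheel '[[-1,0.04,0.05,0.04,0],[-1,0.08,0.1,0.1,0],[-1,0.1,0.15,0.14,0],[-1,0.112,0.175,0.17,0],[-1,0.112,0.175,0.17,0],[-1,0.112,0.175,0.17,0]]' >/dev/null
python3 - <<'E'
from h import *
from bench import eyes
go(500,-143,186,180)
b=eyes.read_camera("wrist");np.save("pics/w2.npy",b,allow_pickle=True);c=eyes.read_camera("top");np.save("pics/t2.npy",c,allow_pickle=True)
a=eyes.read_camera("scene");np.save("pics/s2.npy",a,allow_pickle=True)
cv2.imwrite("pics/a2.png",np.vstack([np.hstack([crop(a,320,110,66,70,6),crop(c,335,205,66,70,6)]),cv2.resize(b["frame"][:220,100:412,::-1],(792,180))])[:600])
cv2.imwrite("pics/a2w.png",cv2.resize(b["frame"][:300,:,::-1],(800,470)))
E
```

```text
t 7.0 tcp [ 390.5 -141.6  187.4] yaw -180.0 tilt [ 0. -0.] grip 0.11 shares [ 0.0073 -0.5475  0.0072] twist 0.001 F [ 0.6  0.1 -2. ] ff 62.7
```

View pics/a2.png

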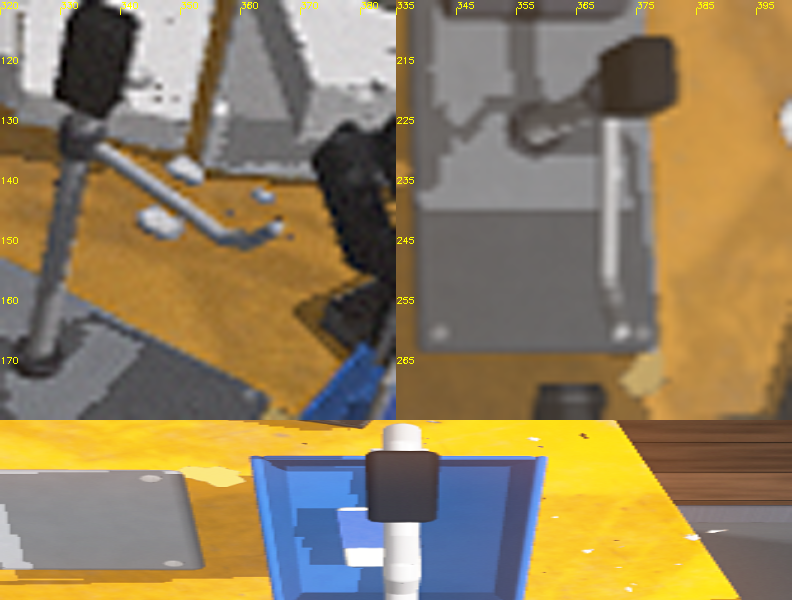

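View pics/a2w.png

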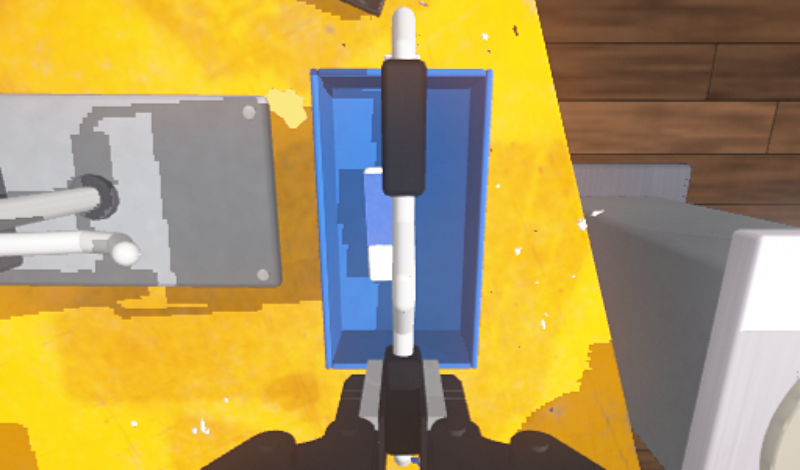

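Run:
```python
from h import *
s,t,w=load("s2"),load("t2"),load("w2")
tw=(78.7,161.3)
print("tip w+t",tri(w,tw,t,(372.7,260.3)),"w+s",tri(w,tw,s,(366.0,147.5)))
print("top: rod start@166",plane(t,370.7,225.5,166),"tip@166",plane(t,372.7,260.3,166))
def blob(c,x0,x1,y0,y1):
    m=np.zeros(c["frame"].shape[:2],np.uint8);m[y0:y1,x0:x1]=(c["frame"][y0:y1,x0:x1].max(2)<75)*255
    ks=sorted(cv2.findContours(m,0,2)[0],key=cv2.contourArea)[::-1][:3];return[(cv2.contourArea(k),np.round(cv2.minAreaRect(k)[0],1),cv2.boundingRect(k)) for k in ks]
print(blob(t,340,385,266,300));print(blob(w,240,278,30,130));print(blob(s,350,400,115,190))
```

```text
tip w+t (array([ 476.09778237, -186.57362001,  171.38382964]), np.float64(3.1386649541586)) w+s (array([ 478.32768575, -186.8811202 ,  168.14671814]), np.float64(1.6251857865985122))
top: rod start@166 [ 566.57115818 -186.00515034  166.        ] tip@166 [ 475.26231391 -186.71547726  166.        ]
[(43.0, array([363. , 273.5]), (357, 269, 13, 10)), (12.0, array([346.4, 279.8]), (342, 277, 8, 9)), (0.0, array([376., 277.]), (372, 277, 9, 1))]
[(1317.0, array([257.5,  81.5]), (244, 39, 28, 86)), (0.0, array([248.5,  38. ]), (248, 38, 2, 1)), (0.0, array([260.5,  38. ]), (254, 38, 14, 1))]
[(1064.5, array([385.5, 145. ]), (372, 115, 28, 61)), (37.5, array([371., 186.]), (365, 183, 13, 7)), (1.0, array([358. , 184.5]), (354, 180, 9, 10))]
```

Run:
```python
from h import *
w=load("w2")
for z in(187,183,178,172):print(z,"far ctr",plane(w,257.5,82,z).round(1),"far end",plane(w,258.5,124.8,z).round(1),"near end",plane(w,258.5,222.5,z).round(1))
```

```text
187 far ctr [ 391.5 -223.3  187. ] far end [ 391.  -206.7  187. ] near end [ 391.  -162.8  187. ]
183 far ctr [ 391.5 -223.4  183. ] far end [ 391.  -206.2  183. ] near end [ 391.  -160.9  183. ]
178 far ctr [ 391.5 -223.5  178. ] far end [ 391.  -205.7  178. ] near end [ 390.9 -158.6  178. ]
172 far ctr [ 391.5 -223.6  172. ] far end [ 391. -205.  172.] near end [ 390.9 -155.9  172. ]
```

Hook tip is at (477,-187). The handle is level, with its mid at y≈-183.5, so I correct 3 mm sideways and slide it in.

```bash
python3 -m handwheel '[[-1,0.01,-0.03,0,0],[-1,0.015,-0.09,0,0],[-1,0.015,-0.16,0,0],[-1,0.015,-0.24,0,0],[-1,0.015,-0.32,0,0],[-1,0.015,-0.4,0,0],[-1,0.015,-0.48,0,0],[-1,0.015,-0.53,0,0],[-1,0.015,-0.55,0,0],[-1,0.015,-0.55,0,0]]' >/dev/null
python3 - <<'E'
from h import *
from bench import eyes
go(500,-144.5,146.9,180)
b=eyes.read_camera("wrist");np.save("pics/w3.npy",b,allow_pickle=True)
cv2.imwrite("pics/a3.png",cv2.resize(b["frame"][:300,:,::-1],(800,470)))
E
```

```text
t 7.98 tcp [ 500.9 -144.8  186.7] yaw -180.0 tilt [-0.001 -0.   ] grip 0.11 shares [-0.0017  0.0046  0.1991] twist 0.0 F [-0.6 -0.2 -3.3] ff 62.6
```

View pics/a3.png

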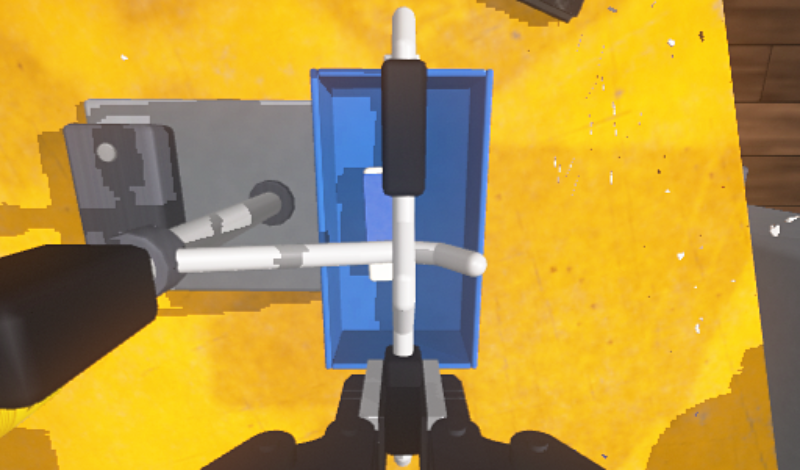

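The hook passes under the kinked middle, with its tip (480,264) beyond the wire. Lower onto it.

```bash
python3 -m handwheel '[[-1,0,0,0.03,0],[-1,0,0,0.07,0],[-1,0,0,0.11,0],[-1,0,0,0.14,0],[-1,0,0,0.16,0],[-1,0,0,0.175,0],[-1,0,0,0.185,0],[-1,0,0,0.185,0]]' ; python3 -m handwheel '[[-1,0,0,0.004,0],[-1,0,0,0.008,0],[-1,0,0,0.012,0],[-1,0,0,0.015,0],[-1,0,0,0.015,0]]'
```

```text
t: 8.7
tool_pos: [499.9, -144.8, 149.9]
eef_rot: [0.0, 0.707, -0.707, -0.0]
contact_force: [0.7, -0.1, -2.3]
grip_width: 0.111
finger_force: 62.6
t: 9.12
tool_pos: [500.2, -144.8, 147.5]
eef_rot: [-0.0, 0.707, -0.707, 0.0]
contact_force: [-0.2, 1.2, -1.7]
grip_width: 0.11
finger_force: 62.8
```

```bash
python3 -m handwheel '[[-1,0,0,0.005,0],[-1,0,0,0.01,0],[-1,0,0,0.01,0],[-1,0,0,0.01,0]]'
```

```text
t: 9.45
tool_pos: [500.6, -145.0, 146.6]
eef_rot: [-0.0, 0.707, -0.707, 0.001]
contact_force: [-2.1, 2.7, 5.3]
grip_width: 0.111
finger_force: 63.8
```

Contact: about 7 N is now carried by the hook. Release slowly (opening in stages), then look.

```bash
python3 -m handwheel '[[-0.7,0,0,-0.005,0],[-0.6,0,0,-0.005,0],[-0.5,0,0,-0.005,0],[-0.4,0,0,-0.005,0],[-0.3,0,0,-0.005,0],[-0.2,0,0,-0.005,0],[-0.1,0,0,-0.005,0],[0,0,0,-0.005,0],[0,0,0,-0.005,0],[0,0,0,-0.005,0]]'
python3 - <<'E'
from h import *
from bench import eyes
go(500,-144.5,240,180)
b=eyes.read_camera("wrist");c=eyes.read_camera("scene")
cv2.imwrite("pics/a4.png",np.hstack([cv2.resize(b["frame"][:,:,::-1],(500,375)),cv2.resize(c["frame"][105:205,310:390,::-1],(300,375))]))
E
```

```text
t: 10.28
tool_pos: [500.0, -144.9, 146.2]
eef_rot: [0.0, 0.707, -0.707, -0.0]
contact_force: [-0.3, -0.9, 0.7]
grip_width: 0.496
finger_force: 0.0
t 10.28 tcp [ 500.  -144.9  146.2] yaw -180.0 tilt [-0.  0.] grip 0.5 shares [-0.0018 -0.     -0.4688] twist 0.0 F [-0.3 -0.9  0.7] ff 0.0
```

View pics/a4.png

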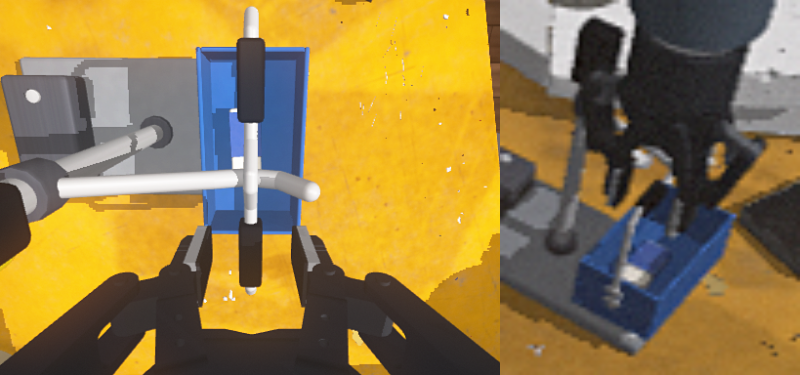

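The tote hangs by the kink on the hook, level and untouched, with the eraser inside. Rise, then go over the stand's grip.

```bash
python3 -m handwheel '[[0,0,0,-0.05,0],[0,0,0,-0.15,0],[0,0,0,-0.3,0],[0,0,0,-0.45,0],[1,0,0,-0.6,0],[1,0,0,-0.7,0],[1,0,0,-0.74,0],[1,0,0,-0.74,0]]' >/dev/null; python3 -m handwheel '[[1,0.05,-0.1,0,0],[1,0.1,-0.2,0,0],[1,0.15,-0.3,0,0],[1,0.205,-0.4,0,0],[1,0.205,-0.4,0,0],[1,0.205,-0.4,0,0]]' >/dev/null
python3 - <<'E'
from h import *
from bench import eyes
go(580.5,-185.5,217,180)
b=eyes.read_camera("wrist");cv2.imwrite("pics/a5.png",b["frame"][:,:,::-1])
E
```

```text
t 11.55 tcp [ 580.  -186.   291.5] yaw 180.0 tilt [-0.005  0.001] grip 1.0 shares [-0.0019 -0.0041  0.3725] twist -0.001 F [ 0.2 -0.1 -0.2] ff 0.0
```

View pics/a5.png

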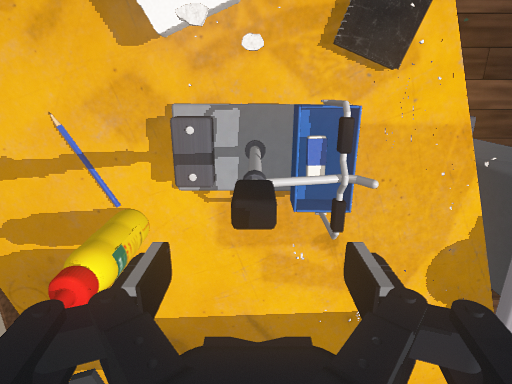

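The stand grip is centred between the fingers (254,204), the tote hangs on the hook, and the bottle is well clear of the stroke. Descend and grip.

```bash
python3 -m handwheel '[[1,0,-0.004,0.06,0],[1,0,-0.004,0.14,0],[1,0,-0.004,0.22,0],[1,0,-0.004,0.3,0],[1,0,-0.004,0.35,0],[1,0,-0.004,0.372,0],[1,0,-0.004,0.372,0],[0.2,0,-0.004,0.372,0],[0,0,-0.004,0.372,0],[-0.2,0,-0.004,0.372,0]]'; python3 -m handwheel '[[-0.3,0,0,0,0],[-0.5,0,0,0,0],[-1,0,0,0,0],[-1,0,0,0,0],[-1,0,0,0,0],[-1,0,0,0,0],[-1,0,0,0,0],[-1,0,0,0,0]]'
```

```text
t: 12.43
tool_pos: [581.2, -185.9, 221.0]
eef_rot: [-0.001, 0.707, -0.707, 0.001]
contact_force: [0.3, -0.1, 0.1]
grip_width: 0.601
finger_force: 0.0
t: 13.1
tool_pos: [581.7, -185.9, 220.7]
eef_rot: [-0.001, 0.707, -0.707, 0.001]
contact_force: [5.6, 0.1, 4.1]
grip_width: 0.343
finger_force: 62.5
```

```bash
python3 -m handwheel '[[-1,0,0,-0.01,0],[-1,0,0,-0.03,0],[-1,0,0,-0.06,0],[-1,0,0,-0.1,0],[-1,0,0,-0.14,0],[-1,0,0,-0.18,0],[-1,0,0,-0.22,0],[-1,0,0,-0.26,0],[-1,0,0,-0.3,0],[-1,0,0,-0.34,0]]'; python3 -m handwheel '[[-1,0,0,-0.04,0],[-1,0,0,-0.08,0],[-1,0,0,-0.12,0],[-1,0,0,-0.145,0],[-1,0,0,-0.16,0],[-1,0,0,-0.165,0],[-1,0,0,-0.165,0],[-1,0,0,-0.165,0],[-1,0,0,-0.165,0],[-1,0,0,-0.165,0]]';python3 -m handwheel '[[-1,0,0,0,0],[-1,0,0,0,0],[-1,0,0,0,0],[-1,0,0,0,0],[-1,0,0,0,0],[-1,0,0,0,0],[-1,0,0,0,0],[-1,0,0,0,0],[-1,0,0,0,0],[-1,0,0,0,0]]' >/dev/null
python3 - <<'E'
from h import *
from bench import eyes
go(580.5,-185.5,320,180)
b=eyes.read_camera("wrist");c=eyes.read_camera("scene")
cv2.imwrite("pics/a6.png",np.hstack([cv2.resize(b["frame"][:,:,::-1],(450,338)),cv2.resize(c["frame"][80:200,280:400,::-1],(338,338))]))
E
```

```text
t: 13.93
tool_pos: [580.8, -185.8, 288.8]
eef_rot: [-0.0, 0.707, -0.707, 0.0]
contact_force: [0.7, 0.7, -8.3]
grip_width: 0.346
finger_force: 61.0
t: 14.77
tool_pos: [580.7, -185.8, 320.4]
eef_rot: [0.0, 0.707, -0.707, -0.0]
contact_force: [-0.0, 0.1, -8.6]
grip_width: 0.341
finger_force: 60.9
t 15.6 tcp [ 580.8 -185.9  320.9] yaw -180.0 tilt [-0. -0.] grip 0.35 shares [-0.0018  0.0017  0.0044] twist 0.0 F [-0.4  0.3 -7.8] ff 60.8
```

View pics/a6.png

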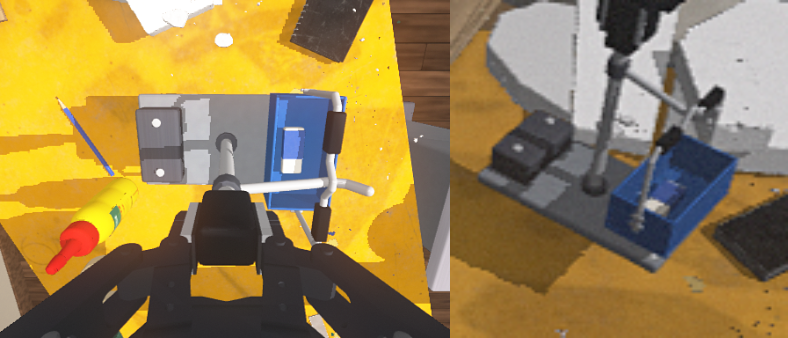

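The stand is held level about 100 mm up, carrying the expected ~8 N, with the tote on the hook and the eraser inside. Let it settle, then hand in.

```bash
for i in 1 2 3; do python3 -m handwheel '[[-1,0,0,0,0],[-1,0,0,0,0],[-1,0,0,0,0],[-1,0,0,0,0],[-1,0,0,0,0],[-1,0,0,0,0],[-1,0,0,0,0],[-1,0,0,0,0],[-1,0,0,0,0],[-1,0,0,0,0]]' | sed -n 1,2p; done; python3 -c "
from bench import manip
print(manip.hand_in())"
```

```text
t: 16.53
tool_pos: [580.8, -185.8, 320.9]
t: 17.37
tool_pos: [580.8, -185.8, 320.9]
t: 18.2
tool_pos: [580.8, -185.8, 320.9]
the job is handed in; nothing more can be done
None
```

I handed the job in at 18.2 s with the stand held level and steady about 100 mm up, the tote hanging on the hook and the eraser in it; no verdict came back.

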